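Third empty slot of the blister-sleeve rack

ROBOT

A 7-joint arm with a two-finger parallel gripper is mounted at the origin on the work surface. World frame = base frame: x ahead of the robot, y to its left, z up, the work surface at z = 0. Lengths are in m, angles in degrees, forces in N, time in s.
With the tool pointing down it reaches from about 0.425 to 0.875 m from the base axis. Payload 4.7 kg.
Tool frame: the origin (TCP) lies on the centre line of the jaws, within the pads' length; the fingertips stand 8 mm ahead of it and the grasp point (between the pads) lies 11 mm behind it; z points along the fingers, y is the direction in which the jaws open and shut (so a half turn about z gives the same grasp; the last joint's range is limited). The gripper opens to 87 mm and grips with 3 to 60 N. Pads are 19 mm wide; open, the fingers measure 117 mm over their backs; the gripper's body (75 mm by 190 mm) begins 51 mm behind the grasp point.
Start: joints at [69.219, 18.392, -4.016, 83.108, 1.295, 78.541, -3.26], TCP at [0.239, -0.604, 0.231] pointing down, gripper open.
Joint ranges: [-163.93, 163.93], [-17.29, 119.83], [-79.2, 71.16], [3.27, 140.29], [-89.18, 269.18], [5.43, 117.66], [-154.24, 154.24]. Speed limits (degrees/s): [147.25, 147.25, 180, 180, 180, 180, 180].

INTERFACE

Orientations are given as [roll, pitch, yaw] about the fixed x, y, z axes, in that order (R = Rz(yaw) Ry(pitch) Rx(roll)).
In Python, from cell import env gives the robot as it stands. The module is installed in compiled form; this text tells all that it offers.
- The arm moves only by the tool move_arm, never from a script. Its argument "steps" is a list of rows, each a list of 2 entries, a list of its own where there are three numbers: the shift along the tool's x, y, z in m, then the turn about the tool's z in rad. A call has 1 to 20 rows; each row is the pose to reach, as a shift and turn from the pose commanded when the call began, along the tool's axes at that moment; what a row does not reach only later rows make up. A row lasts 1/8 s, in which the tool goes at most 62.5 mm and 10.7 degrees, less where a joint would pass 70% of its speed; a pose out of reach is approached as far as the arm can. A call with a gripper value outside its range is refused whole. "hand" is the closure, from -1 (fully open) to 1 (shut), set as the call begins (left out, the last holds). The fingers move at their own pace and stop on an object; "squeeze" is the grip in N (left out, the last holds). Time passes only in rows, so rows that repeat a pose let the fingers close. It gives the time, the measured TCP pose, the force and the opening at its end, in the units of the state.
- env.get_obs(): the state, without advancing time (a new reading comes with each control period).
- env.read_camera(name): name is "scene" or "top"; returns (picture, depth): 400x640x3 uint8, red, green, blue; 400x640 float32, m along the optical axis (not along the pixel's ray), 0 where there is no reading.
- env.calibration(name): a dict with "intrinsics" (3x3 intrinsics, pixels), "position" and "orientation" of the camera in the world. Camera axes: x right, y up, looking along -z (the intrinsics and any distortion apply to the point x, -y, -z); pixel columns grow to the right and rows downward; lengths in m; the calibration is good to about 2 mm. A picture is of the moment at which its call begins. calibration takes no time and is no camera call.
- env.sign_off(): hands the job in, once; it reports no verdict.
Trained networks look in the newest picture that a camera, given by its name, has taken for a name from the list of things; names that differ only in an ending like _2 or _b are one class to them, and where a whole thing is asked for, a point or a joint stands for the part that bears it (a point fixed in the world has none). Each returns a list of dicts, best first, with "conf" (0 to 1); they miss things now and then, are a little off and sometimes report something else, mostly with a low value. They report only what shows in the picture. A call takes as long as a camera call. They do not tell look-alikes from the thing itself.
- env.cut_out(camera, query): "region" (400x640 bool, what is visible of it) and "uv" ([column, row] in pixels, amid what is visible of it).
The state is a dict: "time_s": time; "qpos": joint angles; "joint_velocities": joint speeds; "effort": joint torques, N m; "tool_pos": TCP position; "tool_rot": TCP orientation; "force": force on the tool from outside, world axes, zero at the start; "wrist_torque": the same for the moment, N m; "grip_width": finger opening in m.
Only numpy, scipy, OpenCV 4.12 (cv2) and the standard library are available. Lean on these libraries where they do the work, as an engineer would, in place of code of your own. Each camera call takes 0.05 s, during which the arm holds its last target. There are 200 camera calls.

TASK

With a fingertip, slide the small dark sled that carries a blister-pack sleeve along its rail, counting the rack's empty slots from the end where the sled is parked, and stop it in front of the third empty slot. Then push the sleeve off the sled into that slot, and no other, until it is fully home against the back of the rack, standing upright. Only push: do not pick up or lift the sleeve, and leave the stored sleeves and the other things where they are.

Things in the scene. Friction and masses are not known exactly. Their poses are not given: they have to be found in the camera images.
- stool: Squat cedar stool, fixed, 420 mm square and 80 mm high. Origin: centre of its underside. The rack is fixed on its top.
- rack: Pale wooden rack with five slots in a row, open to the front and top. Origin: underside (level with the stool's top), at the middle of the line of slot mouths; x points into the slots (away from the robot), y along the row to the sled's parking end, z up. Base plate 10 mm thick, x -116 to 96, y -115 to 125 mm. Two of the slots, not always the same, hold a stored sleeve.
- slots (a point): Mouth of slot 3 at its floor: rack x = 0, y = 0, z = 18 mm; axes as the rack's. Slot 1 lies at y = +60, 2 at +30, 3 at 0, 4 at -30, 5 at -60 mm; each is 22 mm wide, 86 mm deep (x 0 to 86). Dividers 8 mm thick with rounded front edges, tops at rack z = 52 mm; back wall top at 66 mm. A slot with no sleeve is empty; a thin cork strip on its floor does not count.
- sled (a joint): Travel of the sled along its rail, in m, from 0 (parked beyond slot 1, at rack y = +100 mm) towards rack -y, to at most 0.19. It is square in front of slot 1 at 0.04, slot 2 at 0.07, slot 3 at 0.10, slot 4 at 0.13, slot 5 at 0.16. It moves only along this line, needs about 1.5 N and stays where it is left.
- sled_mid (a point): Middle of the sled's floor, at rack x = -62, z = 19.5 mm; axes as the rack's. Dark wooden sled, 80 mm long (x), 29 mm wide (y), open at both ends; two side cheeks 6 mm thick, 17 mm apart, stand 24 mm above its floor and can be pushed from outside. Its underside is about 1 mm above the base plate; a 22 mm gap lies between it and the slot mouths.
- sleeve: The sleeve to push: rigid white-framed blister-pack sleeve, 90 mm long (x), 14 thick (y), 50 high, about 45 g (varies), on its long edge in the sled; its robot-side end sticks out about 5 mm and can be pushed above the cheeks. Origin: centre of its underside. Fully home it meets the back wall: origin at rack x = 41, z = 18 mm, near end 4 mm out of the slot like the stored ones.
- stored_a: A sleeve of the same kind and size stored fully home in one of the slots; origin: centre of its underside.
- stored_b: The other stored sleeve, the same, in another slot; origin: centre of its underside.
- bottle: Bystander on the stool beyond the rack's slot-5 side: orange plastic pill bottle with a white flip-top lid, 41 mm across, 72 mm high. Origin: centre of its underside.
- cup: Bystander behind the rack on the stool: small glass medicine cup, 48 mm across, 42 mm high. Origin: centre of its underside.
- coaster: Bystander behind the rack on the stool: grey stone coaster, 80 x 80 x 9 mm. Origin: centre of its underside.
- tin: Bystander on the stool behind the corner of the rack on the slot-1 side: small round metal tin, 40 mm across, 22 mm high. Origin: centre of its underside.
- mug: Bystander on the table to the left of the stool (+y): white mug, 76 mm across, 85 mm high. Origin: centre of its underside.
- jar: Bystander on the table to the right of the stool (-y): amber glass jar with a steel lid, 70 mm across, 90 mm high. Origin: centre of its underside.
Mind the look-alikes: they are no part of the job. What is shaped like the sleeve but red is not meant.

How it is judged:
By the outcome, as a careful person would: the job done as asked, in the order asked, and still so for the second after the job is handed in, with the robot touching nothing.
It also fails if it takes over 51 s, if anything falls off the work surface, if the arm or the gripper's body presses on something with over 40 N, if the wrist force passes 120 N, or if a joint passes its speed limit or range.

## Working session

There is one attempt and no reset: what is moved stays moved. The work goes in short steps, Python scripts to look and compute and a tool call to move; the robot and the scene stay as the last step left them, time stands still between calls to the robot, and variables do not carry over. Pictures are saved under pics/ and viewed, about 8 in all and at most 12, crops included, and the job is handed in when it is done.

Besides the shell and the picture viewer there is one more tool, called as a command line: name --argument value ..., lists and objects as JSON in quotes. move_arm: Moves the arm, as the interface text tells. Its arguments: {"type":"object","properties":{"steps":{"type":"array"},"hand":{"type":"number"},"squeeze":{"type":"number"}},"required":["steps"]}

```bash
mkdir -p pics; cat > h.py <<'E'
import numpy as np, cv2
from cell import env
from scipy.spatial.transform import Rotation as R
def cloud(name):
    im,d=env.read_camera(name); c=env.calibration(name); K=np.array(c["intrinsics"])
    o=np.array(c["orientation"],float)
    Rm=o if o.shape==(3,3) else R.from_euler('xyz',o,degrees=True).as_matrix()
    v,u=np.mgrid[0:400,0:640]
    P=np.stack([(u-K[0,2])/K[0,0]*d,-(v-K[1,2])/K[1,1]*d,-d],-1)@Rm.T+np.array(c["position"])
    P[d==0]=np.nan
    return im,d,P
def save(im,fn): cv2.imwrite(fn,im[...,::-1])
E
python3 - <<'E'
from h import *
for n in("scene","top"):
    print(env.calibration(n))
    im,d,P=cloud(n); save(im,f"pics/{n}0.png"); np.save(f"{n}0.npy",P)
    for q in("rack","sled","sleeve"):
        for r in env.cut_out(n,q):
            print(n,q,round(r["conf"],2),np.round(r["uv"]),np.round(np.nanmedian(P[r["region"]],0),3))
o=env.get_obs();print(o["tool_pos"],o["tool_rot"],o["force"],o["grip_width"],o["time_s"])
E
```

```text
{'intrinsics': array([[398.55606778,   0.        , 318.97145145],
       [  0.        , 398.55606778, 204.83251703],
       [  0.        ,   0.        ,   1.        ]]), 'position': array([0.98462664, 0.48806867, 0.94161054]), 'orientation': array([ 37.0792184 ,  -0.34561572, 139.64648455])}
scene rack 0.58 [328. 222.] [0.597 0.061 0.093]
scene sled 0.54 [365. 230.] [0.535 0.144 0.115]
scene sleeve 0.92 [423. 204.] [0.315 0.163 0.034]
scene sleeve 0.83 [360. 217.] [0.543 0.134 0.146]
scene sleeve 0.58 [431. 276.] [0.468 0.32  0.035]
{'intrinsics': array([[476.94738073,   0.        , 319.9571352 ],
       [  0.        , 476.94738073, 196.49994402],
       [  0.        ,   0.        ,   1.        ]]), 'position': array([0.19373255, 0.01258202, 1.63085092]), 'orientation': array([ 13.02798975,   0.10204782, -92.26954947])}
top rack 0.64 [312. 189.] [0.572 0.032 0.091]
top sleeve 0.71 [227. 229.] [0.464 0.321 0.045]
top sleeve 0.6 [278. 201.] [0.529 0.132 0.146]
top sleeve 0.55 [272. 274.] [0.311 0.171 0.048]
[ 0.23914373 -0.60435268  0.23041614] [-1.79988083e+02  2.30289960e-03  2.15935402e+01] [ 0.2506682   0.3022207  -0.45413673] 0.08695373018903396 0.4
```

View pics/scene0.png

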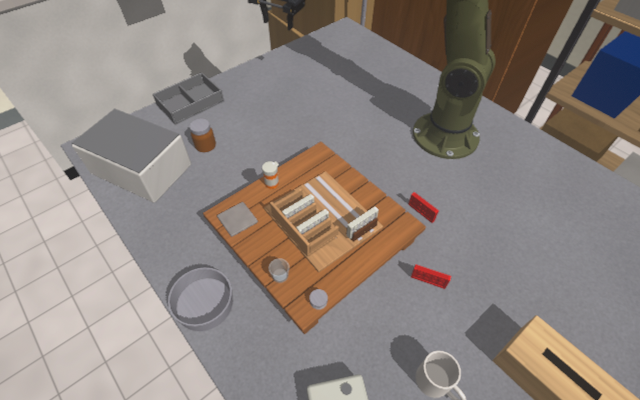

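View pics/top0.png

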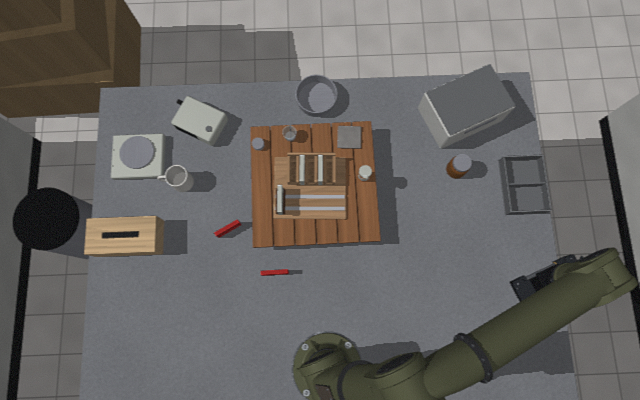

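The scene shows the rack on the stool, with the sled and sleeve at its slot-1 end (scene ~360,225; top ~280,200). Stored sleeves stand at top ~(302,170) and (320,168), and the red look-alikes lie on the table. Next I fit the rack pose and look closer.

```bash
python3 - <<'E'
from h import *
a=cv2.imread("pics/top0.png")[140:230,245:375]; b=cv2.imread("pics/scene0.png")[165:280,255:400]
a=cv2.resize(a,None,fx=6,fy=6,interpolation=cv2.INTER_CUBIC); b=cv2.resize(b,None,fx=5,fy=5,interpolation=cv2.INTER_CUBIC)
cv2.imwrite("pics/ca.png",a);cv2.imwrite("pics/cb.png",b)
for n in("scene","top"):
    P=np.load(n+"0.npy"); m=(P[...,0]>.44)&(P[...,0]<.72)&(P[...,1]>-.15)&(P[...,1]<.2)
    Q=P[m]
    s=Q[(Q[:,2]>.05)&(Q[:,2]<.085)]; print(n,"stool z",np.median(s[:,2]))
    # plate footprint
    mm=(m&(P[...,2]>.0865)&(P[...,2]<.094))
    k=cv2.connectedComponentsWithStats(mm.astype(np.uint8))
    i=1+np.argmax(k[2][1:,4]); c=P[k[1]==i]; print("plate",cv2.minAreaRect(c[:,:2].astype(np.float32)))
    mm=(m&(P[...,2]>.136)&(P[...,2]<.16)).astype(np.uint8)
    k=cv2.connectedComponentsWithStats(mm)
    for i in range(1,k[0]):
        if k[2][i,4]>15:
            c=P[k[1]==i]; print(k[3][i].round(),k[2][i,4],cv2.minAreaRect(c[:,:2].astype(np.float32)),np.median(c,0).round(4))
E
```

```text
scene stool z 0.08070191434493079
plate ((0.5825272798538208, 0.032858818769454956), (0.24321328103542328, 0.21316082775592804), 87.4629135131836)
[270. 169.] 134 ((0.612249493598938, -0.13776253163814545), (0.02415831759572029, 0.044476184993982315), 89.77285766601562) [ 0.6168 -0.1386  0.1522]
[299. 216.] 717 ((0.6368111968040466, 0.026458289474248886), (0.15740546584129333, 0.10053420066833496), 87.62220001220703) [0.6567 0.0309 0.1471]
[362. 218.] 251 ((0.5360267162322998, 0.13084924221038818), (0.01532252412289381, 0.09087709337472916), 87.67196655273438) [0.5392 0.1332 0.1495]
top stool z 0.07869062195762999
plate ((0.5826252698898315, 0.03811696171760559), (0.24280273914337158, 0.2132551521062851), 87.6695556640625)
[309. 163.] 379 ((0.6392650604248047, 0.028121978044509888), (0.15382450819015503, 0.10077313333749771), 88.22604370117188) [0.6582 0.0512 0.1463]
[363. 172.] 88 ((0.612876296043396, -0.13841478526592255), (0.023015035316348076, 0.044762805104255676), 89.23343658447266) [ 0.6134 -0.1399  0.1498]
[279. 198.] 126 ((0.5366140007972717, 0.13281305134296417), (0.013461332768201828, 0.0890769362449646), 88.05551147460938) [0.5398 0.1327 0.148 ]
```

View pics/ca.png

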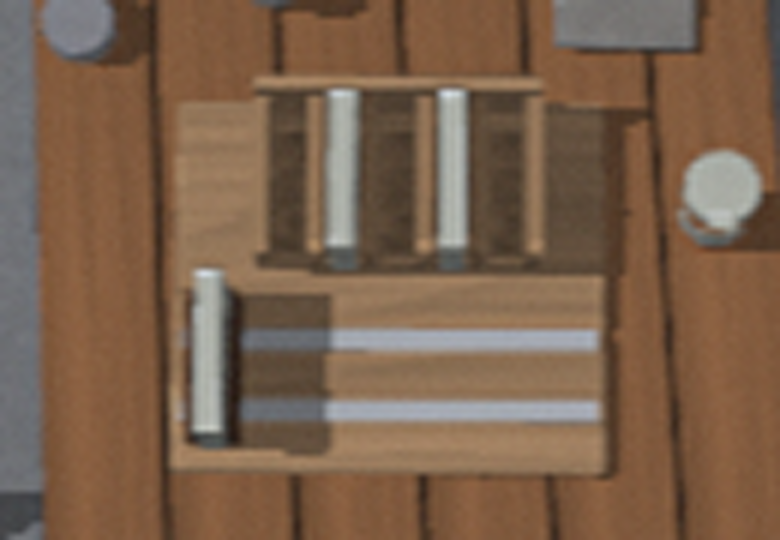

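View pics/cb.png

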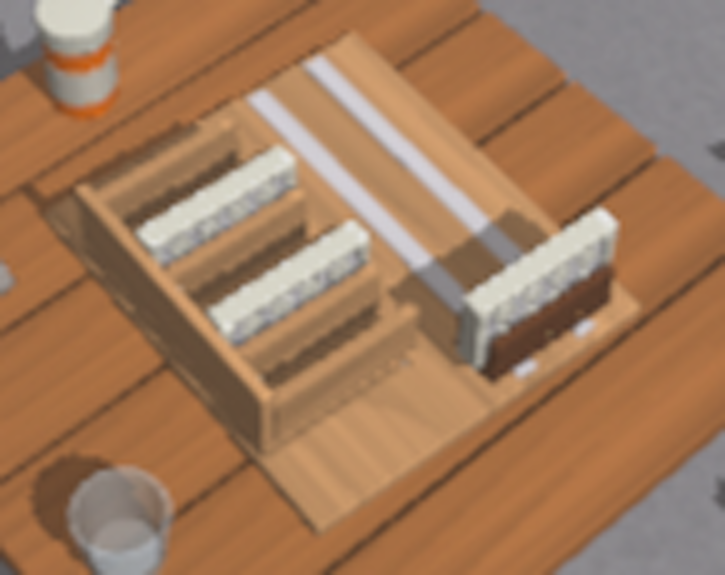

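The slots from the parking end are: 1 empty, 2 stored, 3 empty, 4 stored, 5 empty, so the third empty one is slot 5 (sled at 0.16). The rack origin is about (0.594, 0.029) with yaw about -2.3°. I'll move above the spot beside the sled with the fingers shut and tool x along the rack's y.

move_arm --steps '[[[0.34, -0.25, 0], -1.154], [[0.34, -0.25, 0], -1.154], [[0.34, -0.25, 0], -1.154], [[0.34, -0.25, 0], -1.154], [[0.34, -0.25, 0], -1.154], [[0.34, -0.25, 0], -1.154], [[0.34, -0.25, 0], -1.154], [[0.565, -0.616, 0], -1.154], [[0.565, -0.616, 0], -1.154], [[0.565, -0.616, 0], -1.154], [[0.565, -0.616, 0], -1.154], [[0.565, -0.616, 0], -1.154], [[0.565, -0.616, 0], -1.154], [[0.565, -0.616, 0], -1.154], [[0.565, -0.616, 0], -1.154], [[0.565, -0.616, 0], -1.154]]' --hand 1 --squeeze 20

```text
time_s: 2.4
tool_pos: [0.5379, 0.1755, 0.2303]
tool_rot: [-180.0, 0.1, 87.7]
force: [-0.6, -1.1, -0.5]
grip_width: 0.0003
```

move_arm --steps '[[[0, 0, 0.06], 0], [[0, 0, 0.118], 0], [[0, 0, 0.118], 0], [[-0.012, 0, 0.118], 0], [[-0.016, 0, 0.118], 0], [[-0.02, 0, 0.118], 0], [[-0.024, 0, 0.118], 0], [[-0.034, 0, 0.118], 0], [[-0.05, 0, 0.118], 0], [[-0.066, 0, 0.118], 0], [[-0.082, 0, 0.118], 0], [[-0.098, 0, 0.118], 0], [[-0.114, 0, 0.118], 0], [[-0.13, 0, 0.118], 0], [[-0.142, 0, 0.118], 0], [[-0.15, 0, 0.118], 0], [[-0.156, 0, 0.118], 0], [[-0.16, 0, 0.118], 0], [[-0.16, 0, 0.118], 0]]'

```text
time_s: 4.78
tool_pos: [0.5316, 0.0159, 0.1125]
tool_rot: [180.0, 0.0, 87.7]
force: [-0.5, 0.3, -0.2]
grip_width: 0.0008
```

```bash
cat >> h.py <<'E'
def look(tag):
    for n in("scene","top"):
        im,d,P=cloud(n); save(im,f"pics/{n}{tag}.png"); np.save(f"{n}{tag}.npy",P)
        a=np.radians(-2.3);Rk=np.array([[np.cos(a),-np.sin(a)],[np.sin(a),np.cos(a)]])
        for q in("sleeve",):
            for r in env.cut_out(n,q):
                c=P[r["region"]]; c=c[(c[:,2]>.141)&(c[:,2]<.156)]
                if len(c)<15: continue
                b=cv2.minAreaRect(c[:,:2].astype(np.float32))
                l=(c[:,:2]-[.594,.029])@Rk
                print(n,q,round(r["conf"],2),"n",len(c),"rect",np.round(b[0],4),np.round(b[1],4),round(b[2],1),"rack mid",np.round((np.percentile(l,3,0)+np.percentile(l,97,0))/2*1e3,1),"lo/hi",np.round(np.percentile(l,[3,97],0)*1e3,1).tolist())
    o=env.get_obs();print(o["time_s"],np.round(o["tool_pos"],4),np.round(o["force"],1),"tcp rack",((o["tool_pos"][:2]-np.array([.594,.029]))@Rk*1e3).round(1))
E
python3 - <<'E'
from h import *
look("1")
im=cv2.imread("pics/scene1.png")[150:290,240:420];cv2.imwrite("pics/c1.png",cv2.resize(im,None,fx=4,fy=4,interpolation=cv2.INTER_CUBIC))
E
```

```text
4.975 [0.5317 0.0164 0.1126] [ 0.8  0.6 -0.2] tcp rack [-61.8 -15.1]
```

View pics/c1.png

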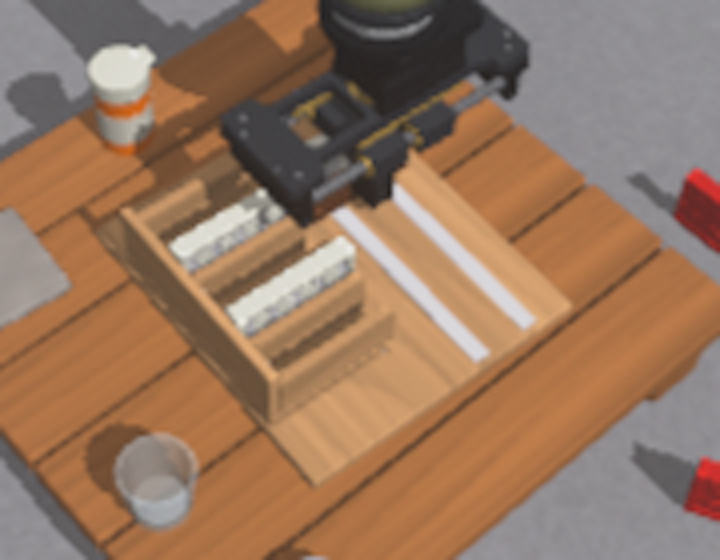

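The sled is moving with the fingertip and is hidden under the gripper (~330,200 in the crop). I'll push a bit short of the goal, back off and measure.

move_arm --steps '[[[-0.006, 0, 0], 0], [[-0.011, 0, 0], 0], [[-0.015, 0, 0], 0], [[-0.018, 0, 0], 0], [[-0.018, 0, 0], 0], [[-0.01, 0, 0], 0], [[0.01, 0, 0], 0], [[0.01, 0, -0.06], 0], [[0.06, -0.03, -0.1], 0], [[0.1, -0.08, -0.1], 0], [[0.14, -0.12, -0.1], 0], [[0.14, -0.12, -0.1], 0]]'

```text
time_s: 6.48
tool_pos: [0.4142, 0.1652, 0.2128]
tool_rot: [179.9, 0.2, 88.2]
force: [0.4, -0.6, 0.1]
grip_width: 0.0006
```

```bash
python3 - <<'E'
from h import *
look("2")
a=cv2.imread("pics/scene2.png")[150:290,240:420];b=cv2.imread("pics/top2.png")[140:230,245:375]
a=cv2.resize(a,(540,420));b=cv2.resize(b,(260,180))
a=np.hstack([a,np.vstack([b,np.zeros((240,260,3),np.uint8)])]);cv2.imwrite("pics/c2.png",a)
# unsegmented tops
a=np.radians(-2.3);Rk=np.array([[np.cos(a),-np.sin(a)],[np.sin(a),np.cos(a)]])
for t in "02":
  for n in("scene","top"):
    P=np.load(n+t+".npy"); L=P.copy(); L[...,:2]=(P[...,:2]-[.594,.029])@Rk*1e3
    m=(L[...,0]>-115)&(L[...,0]<90)&(abs(L[...,1])<130)&(P[...,2]>.141)&(P[...,2]<.156)
    m=m.astype(np.uint8); 
    f=L[(m>0)&(L[...,0]<-8)]
    print(t,n,"front group",len(f),np.percentile(f,[3,97],0).round(1).tolist() if len(f) else "")
    s=L[(m>0)&(L[...,0]>0)&(L[...,0]<70)]
    for y in(30,-30,-60):
        g=s[abs(s[:,1]-y)<14]
        if len(g)>8: print("  stored",y,np.percentile(g[:,1],[3,97]).round(1))
    b=L[(m>0)&(L[...,0]>60)]; print("  back wall x max",np.percentile(b[:,0],98).round(1),"y",np.percentile(b[:,1],[1,99]).round(1), "slope",np.polyfit(b[b[:,0]>85][:,1],b[b[:,0]>85][:,0],1).round(3))
E
```

```text
scene sleeve 0.75 n 148 rect [ 0.5316 -0.0272] [0.0866 0.015 ] 1.2 rack mid [-60.4 -59.4] lo/hi [[-101.7, -65.7], [-19.2, -53.1]]
top sleeve 0.53 n 106 rect [ 0.53   -0.0254] [0.0097 0.0884] 87.5 rack mid [-62.1 -56.9] lo/hi [[-105.2, -61.8], [-19.0, -52.0]]
6.675 [0.4177 0.1602 0.2125] [ 0.5  0.2 -0. ] tcp rack [-181.4  124. ]
0 scene front group 211 [[-103.7, 92.4, 0.1], [-18.4, 106.4, 0.2]]
  stored 30 [22.  36.2]
  stored -30 [-38.5 -23.8]
  back wall x max 89.7 y [-76.5  75.1] slope [1.0000e-03 8.7674e+01]
0 top front group 121 [[-103.6, 95.0, 0.1], [-20.0, 108.1, 0.2]]
  stored 30 [25.1 38.4]
  stored -30 [-33.  -23.2]
  back wall x max 89.9 y [-72.1  73.6] slope [3.0000e-03 8.7907e+01]
2 scene front group 180 [[-103.4, -67.7, 0.1], [-18.9, -53.3, 0.2]]
  stored 30 [22.3 36.4]
  stored -30 [-37.2 -23.9]
  back wall x max 89.7 y [-75.6  76.1] slope [ 0.    87.651]
2 top front group 111 [[-105.0, -61.8, 0.1], [-19.3, -52.0, 0.2]]
  stored 30 [25.2 38.4]
  stored -30 [-33.  -23.2]
  back wall x max 89.8 y [-72.2  74. ] slope [3.0000e-03 8.7756e+01]
```

View pics/c2.png

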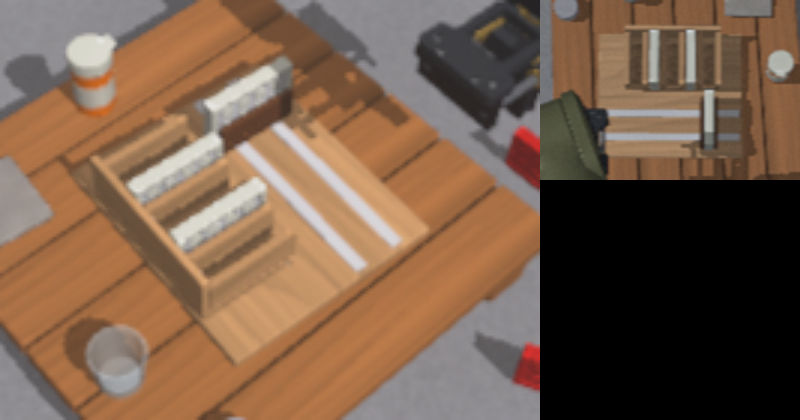

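Sled displacement measures about 159–160 mm, so it stands square in front of slot 5. Next I move behind the sleeve with the tip above the cheeks.

move_arm --steps '[[[-0.04, 0.036, 0], 0], [[-0.1, 0.036, 0], 0], [[-0.16, 0.036, 0], 0], [[-0.184, 0.036, 0], 0], [[-0.184, 0.036, 0], 0], [[-0.184, 0.036, 0], 0], [[-0.184, 0.036, 0.05], 0], [[-0.184, 0.036, 0.074], 0], [[-0.184, 0.036, 0.074], 0], [[-0.184, 0.036, 0.074], 0], [[-0.184, 0.036, 0.074], 0]]'

```text
time_s: 8.05
tool_pos: [0.4469, -0.024, 0.1399]
tool_rot: [179.9, 0.0, 87.7]
force: [0.2, -0.3, 1.1]
grip_width: 0.0005
```

```bash
python3 - <<'E'
from h import *
look("3"); print(env.get_obs()["tool_rot"])
a=cv2.imread("pics/scene3.png")[130:290,240:440];cv2.imwrite("pics/c3.png",cv2.resize(a,None,fx=4,fy=3.7,interpolation=cv2.INTER_CUBIC))
E
```

```text
scene sleeve 0.89 n 167 rect [ 0.5291 -0.0281] [0.0156 0.0903] 87.2 rack mid [-60.6 -60. ] lo/hi [[-102.6, -67.0], [-18.5, -53.1]]
8.25 [ 0.4462 -0.0243  0.1391] [-0.2 -1.1  0.4] tcp rack [-145.6  -59.2]
[1.79937590e+02 2.57974145e-02 8.77049021e+01]
```

View pics/c3.png

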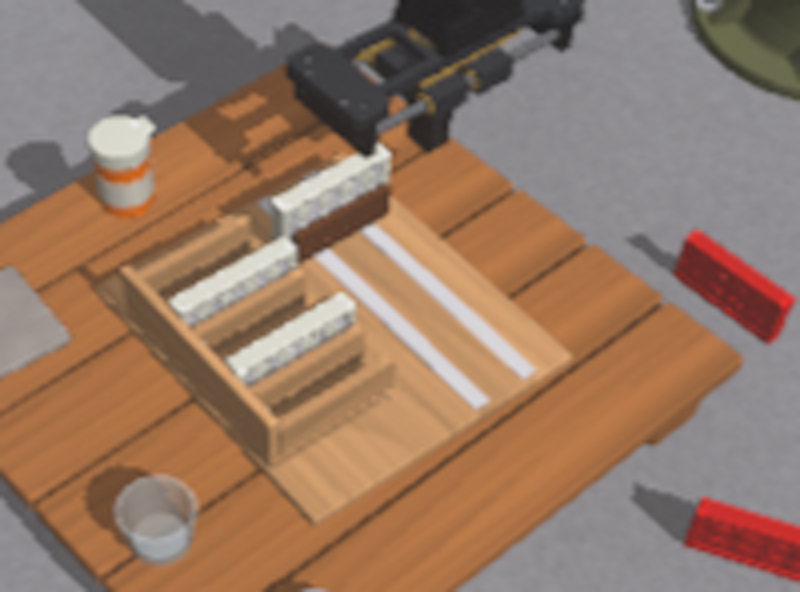

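The fingers stand behind the sleeve (~430,120 in the crop), which is aligned with slot 5. Pushing now.

move_arm --steps '[[[0, 0.012, 0], 0], [[0, 0.018, 0], 0], [[0, 0.023, 0], 0], [[0, 0.028, 0], 0], [[0, 0.034, 0], 0], [[0, 0.04, 0], 0], [[0, 0.046, 0], 0], [[0, 0.052, 0], 0], [[0, 0.058, 0], 0], [[0, 0.064, 0], 0], [[0, 0.07, 0], 0], [[0, 0.076, 0], 0], [[0, 0.082, 0], 0], [[0, 0.088, 0], 0], [[0, 0.094, 0], 0], [[0, 0.1, 0], 0], [[0, 0.106, 0], 0], [[0, 0.111, 0], 0], [[0, 0.115, 0], 0], [[0, 0.115, 0], 0]]'

```text
time_s: 10.75
tool_pos: [0.5609, -0.0288, 0.1385]
tool_rot: [180.0, -0.0, 87.7]
force: [0.1, -0.5, 0.5]
grip_width: 0.0004
```

```bash
python3 - <<'E'
from h import *
look("4")
a=cv2.imread("pics/scene4.png")[130:290,240:440];cv2.imwrite("pics/c4.png",cv2.resize(a,None,fx=4,fy=3.7,interpolation=cv2.INTER_CUBIC))
E
```

```text
scene sleeve 0.56 n 180 rect [ 0.613  -0.0323] [0.0162 0.0918] 88.2 rack mid [ 22.3 -60.2] lo/hi [[-21.7, -67.2], [66.2, -53.1]]
scene sleeve 0.32 n 219 rect [0.6323 0.0368] [0.1516 0.1357] 77.5 rack mid [44.3  0.6] lo/hi [[-3.8, -72.3], [92.4, 73.5]]
10.95 [ 0.5605 -0.0288  0.1386] [ 0.3  0.3 -0.1] tcp rack [-31.1 -59.1]
```

View pics/c4.png

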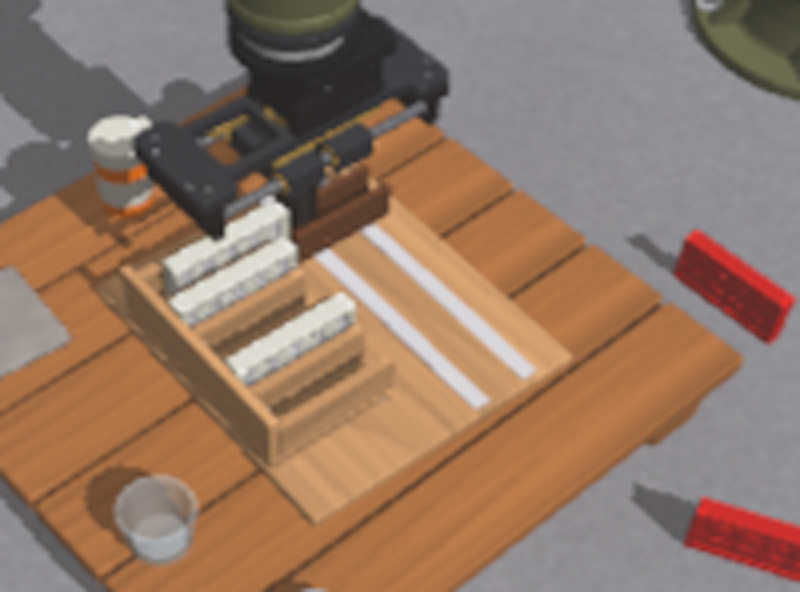

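The sleeve is in slot 5, about 20 mm short of home. I'll continue gently until contact.

move_arm --steps '[[[0, 0.005, 0], 0], [[0, 0.01, 0], 0], [[0, 0.014, 0], 0], [[0, 0.016, 0], 0], [[0, 0.017, 0], 0], [[0, 0.018, 0], 0]]'

```text
time_s: 11.7
tool_pos: [0.5783, -0.0295, 0.1384]
tool_rot: [-179.9, 0.0, 87.7]
force: [-2.4, 0.5, 1.6]
grip_width: 0.0004
```

move_arm --steps '[[[0, 0.001, 0], 0], [[0, 0.002, 0], 0], [[0, 0.002, 0], 0]]'

```text
time_s: 12.08
tool_pos: [0.5783, -0.0295, 0.1384]
tool_rot: [-179.7, 0.0, 87.7]
force: [-7.8, 0.3, 5.7]
grip_width: 0.0002
```

```bash
python3 - <<'E'
from h import *
look("5")
E
```

```text
scene sleeve 0.87 n 178 rect [ 0.6304 -0.033 ] [0.0167 0.0895] 87.5 rack mid [ 39.2 -60.2] lo/hi [[-3.2, -67.3], [81.6, -53.1]]
12.275 [ 0.5783 -0.0295  0.1384] [-9.1 -0.8  6.1] tcp rack [-13.3 -59.1]
```

The arm stalled at about 9 N, so the sleeve is against the back wall. Retracting to check.

move_arm --steps '[[[0, -0.003, 0], 0], [[0, -0.01, 0], 0], [[0, -0.03, 0], 0], [[0, -0.04, -0.05], 0], [[0.02, -0.08, -0.1], 0], [[0.08, -0.12, -0.1], 0], [[0.14, -0.13, -0.1], 0], [[0.18, -0.13, -0.1], 0], [[0.2, -0.13, -0.1], 0], [[0.2, -0.13, -0.1], 0]]'

```text
time_s: 13.52
tool_pos: [0.4583, 0.1771, 0.2386]
tool_rot: [180.0, -0.0, 87.9]
force: [-0.0, 0.1, 0.5]
grip_width: 0.0004
```

```bash
python3 - <<'E'
from h import *
look("6")
a=cv2.imread("pics/scene6.png")[130:310,230:410];b=cv2.imread("pics/top6.png")[110:240,245:385]
a=cv2.resize(a,(480,480));b=cv2.resize(b,(320,297))
cv2.imwrite("pics/c6.png",np.hstack([a,np.vstack([b,np.zeros((183,320,3),np.uint8)])]))
an=np.radians(-2.3);Rk=np.array([[np.cos(an),-np.sin(an)],[np.sin(an),np.cos(an)]])
for n in("scene","top"):
    P=np.load(n+"6.npy"); L=P.copy()*1e3; L[...,:2]=(P[...,:2]-[.594,.029])@Rk*1e3
    m=(L[...,2]>141)&(L[...,2]<156)&(L[...,0]<80)&(L[...,0]>-115)
    for y in(30,-30,-60):
        g=L[m&(abs(L[...,1]-y)<11)]
        print(n,y,len(g),np.percentile(g,[3,97],0).round(1).tolist() if len(g) else "")
    g=L[(abs(L[...,2]-122)<5)&(L[...,0]<-25)&(L[...,0]>-110)&(abs(L[...,1])<130)]
    print("cheeks",len(g),np.percentile(g,[3,97],0).round(1).tolist() if len(g) else "")
E
```

```text
scene sleeve 0.76 n 190 rect [ 0.6312 -0.0324] [0.0165 0.09  ] 87.2 rack mid [ 40.1 -59.8] lo/hi [[-2.5, -67.2], [82.6, -52.4]]
top sleeve 0.56 n 53 rect [ 0.6276 -0.0281] [0.0066 0.081 ] 87.4 rack mid [ 34.6 -55.6] lo/hi [[-3.0, -58.9], [72.3, -52.3]]
top sleeve 0.34 n 121 rect [0.635  0.0592] [0.0134 0.0886] 88.3 rack mid [39.3 31.8] lo/hi [[-2.0, 25.0], [80.5, 38.6]]
13.725 [0.4591 0.1737 0.2383] [1.  0.3 0.3] tcp rack [-140.6  139.1]
scene 30 200 [[-3.2, 22.7, 144.0], [77.4, 35.9, 151.4]]
scene -30 183 [[-3.9, -38.0, 142.9], [77.5, -23.7, 151.5]]
scene -60 176 [[-2.6, -67.2, 143.0], [77.0, -52.6, 151.4]]
cheeks 164 [[-100.9, -74.5, 117.5], [-27.9, -45.4, 126.5]]
top 30 115 [[-2.0, 25.0, 141.6], [75.9, 38.6, 152.3]]
top -30 101 [[-3.9, -33.0, 142.0], [79.3, -23.2, 151.5]]
top -60 101 [[-3.6, -62.2, 141.8], [78.7, -52.3, 153.7]]
cheeks 64 [[-98.3, -72.1, 117.4], [-31.1, -45.9, 125.8]]
```

View pics/c6.png

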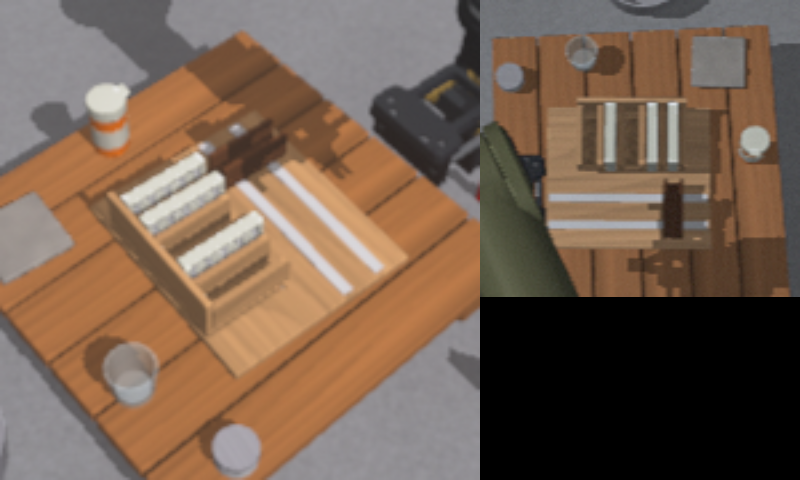

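The sleeve stands upright in slot 5, level with the stored ones. The sled is at about -60 mm and the bystanders are unmoved.

```bash
python3 -c "
from cell import env
print(env.sign_off())"
```

```text
the job is handed in; nothing more can be done
None
```

The sleeve is fully home and upright in slot 5, the third empty slot from the parking end. Slots 2 and 4 hold the stored sleeves, so the empty ones are 1, 3 and 5. I handed the job in at about 14 s with the arm clear of everything.

- **Sled:** I slid it with the closed fingertips. The scene camera puts its centre at rack y ≈ -60 mm and the top camera at about -59 mm; the target was -60.
- **Sleeve:** I pushed it until the arm stalled at about 9 N. Its near end reads within about 1.5 mm of the stored sleeves' ends, and its top is at the same height as theirs.
- **Other things:** The stored sleeves read the same positions as before to about 1 mm. The bystanders on the stool look unmoved in the last picture. I did not check the mug and jar again, but the arm did not work near them.
- **Disagreements:** The two cameras differ by 2–3 mm in y. In the top view this is partly because the sleeve tops were only partly captured. The scene view is consistent with slot 5's centre, and this is well inside the slot's clearance.

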